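Fit the battery of a robot vacuum

TASK

Fit the new battery, the wider and thinner of the two packs, into the robot vacuum that lies upside down: slide it nose first over the lip and in under the contact hood, against the sprung contacts, until its tail drops behind the lip, and leave it lying fully home and flat in the bay. Push and press gently, as the plastic cracks if it is forced, and leave everything else on the table where it is.

Things in the scene. Friction and masses are not known exactly. Their poses are not given: they have to be found in the camera images.
- battery: New battery: dark plastic slab, pale label on top, 0.18-0.29 kg. 86 mm long (x), 58 wide (y), 18 thick; the last 12 mm at its +x end, the nose, is a tongue 44 mm wide and 12 mm thick, level with the underside, with copper contacts. Origin: centre of the underside, 43 mm from either end; z up out of the label. Starts flat on the table left or right of the vacuum, label up, any yaw.
- battery_nose (a point): Lower edge of the battery's nose end, on its centreline (43 mm along +x from the battery's origin, at the underside).
- battery_tail (a point): Lower edge of the battery's tail end, on its centreline (43 mm along -x from the battery's origin, at the underside). The tail is a plain upright face 58 mm wide and 18 mm high.
- vacuum: Robot vacuum fixed upside down on the table, bottom cover off: a disc 344 mm across, its flat underside facing up at 80 mm above the table. Origin: disc centre at table level; z up; x points to the brush roll (across x = 105 mm, 90 mm high) and castor end: the way the battery slides in. Drive wheels at x = 0, y = +/-118 mm, 104 mm high. Position and yaw vary. Axes of all bay points are the vacuum's.
- bay_deck (a point): Middle of the sunken deck behind the lip (vacuum x = -75 mm, y = 0, z = 71 mm). The deck spans vacuum x = -115 to -49 mm, 140 mm wide, 71 mm above the table, with walls up to 80 mm behind and beside it. Room for the battery's tail with fingers beside and behind it. A groove 3 to 27 mm wide parts it from the lip. Beside the pocket the cradle's ears and screws rise to 85 mm.
- bay_lip (a point): NOMINAL place of the lip's inner (pocket side) upper edge, vacuum x = -30, y = 0, z = 74 mm. The battery cradle, a moulding with lip, pocket, contacts and hood in one, is screwed down through slots: the whole of it sits anywhere up to 12 mm either way along x, and this reading does not follow it. Lip: 4 mm thick, top at 74 mm, 10 mm above the pocket floor.
- bay_pocket (a point): NOMINAL middle of the pocket floor, where the seated battery's origin lies (vacuum x = 13, y = 0, z = 64 mm; truly up to 12 mm either way along x, as the cradle sits). Pocket 61.5 mm wide; its side walls, 80 mm high, start 73 mm apart at the lip and narrow to 61.5 within 16 mm. The seated battery's top is at 82 mm.
- contact_hood (a point): NOMINAL rear edge of the contact hood's underside, 77.5 mm from the lip (vacuum x = 47.5, y = 0, z = 80 mm; truly up to 12 mm either way, with the cradle). The hood bridges the pocket, 27 mm long, 72 wide, underside at 80 mm, top at 84 mm: only the battery's tongue fits under it, so the battery cannot go in straight from above.
- contact_rest (a point): NOMINAL free place of the face of the sprung contact block under the hood, 83 mm from the lip's inner edge (vacuum x = 53, y = 0, z = 71 mm; moves with the cradle). Block 46 mm wide, 14 tall. It yields along +x: 1.5 N to start, 3 N at 3 mm, stops dead at 5 mm (4 N). It must go back about 4 mm for the tail to clear the lip, then springs the battery back against the lip.
- old_battery: Another pack that does not fit, to be left alone: same look, but 104 mm long, 40 mm wide, 24 mm thick. Origin: centre of its underside. Lies on the other side of the vacuum.
- spare_brush: Spare three-armed side brush, 100 mm across, 8 mm high; origin: centre underneath. To be left alone.
- tape: Roll of tape lying flat, 76 mm across, 19 mm high; origin: centre underneath. To be left alone.
- multimeter: Hand multimeter lying on its back, 150 x 74 x 36 mm; origin: centre underneath. To be left alone.
Things that resemble listed ones, but are neither listed nor needed, are in the scene too. Leave any pink look-alike of the battery alone.

How it is judged:
By the outcome, as a careful person would: the job done as asked, in the order asked, and still so for the second after the job is handed in, with the robot touching nothing.
It also fails if it takes over 64 s, if anything falls off the work surface, if the arm or the gripper's body presses on something with over 40 N, if the wrist force passes 120 N, or if a joint passes its speed limit or range.

ROBOT

A 6-joint arm with a two-finger parallel gripper is mounted at the origin on the work surface. World frame = base frame: x ahead of the robot, y to its left, z up, the work surface at z = 0. Lengths are in m, angles in rad, forces in N, time in s.
With the tool pointing down it reaches from about 0.4 to 0.825 m from the base axis. Payload 7 kg.
Tool frame: the origin (TCP) lies at the very end of the fingers, on their centre line; the grasp point (between the pads) lies behind it (ctrl.hold_point_z is the z of the grasp point in the tool frame, in m); z points along the fingers, y is the line along which they close (so a half turn about z gives the same grasp; the last joint's range is limited). The gripper opens to 88 mm and grips with 3 to 60 N. Pads are 19 mm wide; open, the fingers measure 130 mm over their backs; the gripper's body (78 mm by 193 mm) begins 47 mm behind the grasp point.
Start: joints at [1.618, 0.359, 0.012, 0, -1.224, -0.288], TCP at [0.161, 0.655, 0.227] pointing down, gripper open.
Joint ranges: [-3.07, 3.07], [-1.43, 2.12], [-1.02, 1.25], [-3.03, 1.67], [-3.05, -0], [-3.03, 3.03]. Speed limits (rad/s): [2.39, 2.39, 3.01, 3.14, 3.14, 3.14].

INTERFACE

Orientations are given as a unit quaternion [x, y, z, w].
In Python, from cell import ctrl, get_image gives the robot as it stands.
- The arm moves only by the tool apply_moves, never from a script. Its argument "steps" is text: rows parted by semicolons, each of 6 numbers parted by spaces: the shift along the tool's x, y, z in cm, then the turn, a rotation vector about the tool's x, y, z in degrees. A call has 1 to 8 rows; each row shifts and turns the commanded pose from where the row before left it, along the tool's axes as they then stand; what a row does not reach is not made up. A row lasts 1/8 s, in which the tool goes at most 62.5 mm and 10.7 degrees, less where a joint would pass 70% of its speed; a pose out of reach is approached as far as the arm can. A call with a gripper value outside its range is refused whole. "gripper" is the closure, from 0 (fully open) to 1 (shut), set as the call begins (left out, the last holds). The fingers move at their own pace and stop on an object; "squeeze" is the grip in N (left out, the last holds). Time passes only in rows, so rows that do not move let the fingers close. It gives the time, the measured TCP pose, the force, the opening and the grip force at its end, in the units of the state.
- ctrl.get_obs(): the state, without advancing time (a new reading comes with each control period).
- get_image(name): name is "side" or "top"; returns a dict with "color" (400x640x3 uint8, red, green, blue), "fx", "fy", "cx", "cy" (pixels), "xyz" and "orientation" of the camera in the world. Camera axes: x right, y down, z forward; pixel columns grow to the right and rows downward; lengths in m; the calibration is good to about 2 mm. A picture is of the moment at which its call begins. There is no depth.
- ctrl.close_job(): hands the job in; it is judged then, once.
The state is a dict: "t": time; "q": joint angles; "joint_vel": joint speeds; "tau": joint torques, N m; "position": TCP position; "tcp_rot": TCP orientation; "ft_force": force on the tool from outside, world axes, zero at the start; "ft_torque": the same for the moment, N m; "width": finger opening in m; "grip_force": force on a finger pad.
Only numpy, scipy, OpenCV 4.12 (cv2) and the standard library are available. Lean on these libraries where they do the work, as an engineer would, in place of code of your own. Each camera call takes 0.05 s, during which the arm holds its last target. There are 200 camera calls.

## Working session

There is one attempt and no reset: what is moved stays moved. The work goes in short steps, Python scripts to look and compute and a tool call to move; the robot and the scene stay as the last step left them, time stands still between calls to the robot, and variables do not carry over. Pictures are saved under pics/ and viewed, at most 14 in all, crops included, and the job is handed in when it is done.

Besides the shell and the picture viewer there is one more tool, called after "Emit:" by a JSON object that holds its "api" and its "payload". apply_moves: Moves the arm, as the interface text tells. Its arguments: {"type":"object","properties":{"steps":{"type":"string"},"gripper":{"type":"number"},"squeeze":{"type":"number"}},"required":["steps"]}

```bash
ls; mkdir -p pics
cat > h.py <<'E'
import numpy as np, cv2
from scipy.spatial.transform import Rotation as R
from cell import ctrl, get_image
def shot(name, f):
    im=get_image(name); cv2.imwrite('pics/'+f, im['color'][:,:,::-1]); 
    np.savez('pics/'+f+'.npz', **{k:np.array(v) for k,v in im.items()}); return im
def load(f): return dict(np.load('pics/'+f+'.npz'))
def ray(im,u,v,z):
    d=R.from_quat(im['orientation']).apply([(u-im['cx'])/im['fx'],(v-im['cy'])/im['fy'],1]); o=np.array(im['xyz'])
    return o+d*(z-o[2])/d[2]
def proj(im,p):
    c=R.from_quat(im['orientation']).inv().apply(np.array(p)-im['xyz'])
    return c[...,0]/c[...,2]*im['fx']+im['cx'], c[...,1]/c[...,2]*im['fy']+im['cy']
E
python3 - <<'E'
from h import *
for n in('top','side'):
    im=shot(n,n+'1.png'); print(n,im['xyz'],im['orientation'],im['fx'])
o=ctrl.get_obs(); print(o['tcp_rot'],o['width'],ctrl.hold_point_z)
E
```

```text
pics
top [0.3477346  0.03864653 1.67120664] [-0.69855749  0.71379727 -0.03647471  0.03435829] 499.47405281662435
side [ 0.23108219 -0.94363138  0.90365178] [ 0.89131701 -0.13695256  0.05917013 -0.42813186] 449.39170745765057
[ 9.92754285e-01 -1.20159744e-01 -2.86531055e-05  7.51483736e-04] 0.0875009947895329 -0.0188
```

View pics/top1.png

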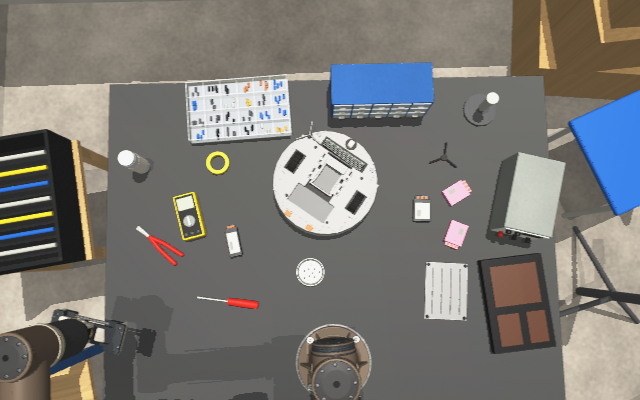

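View pics/side1.png

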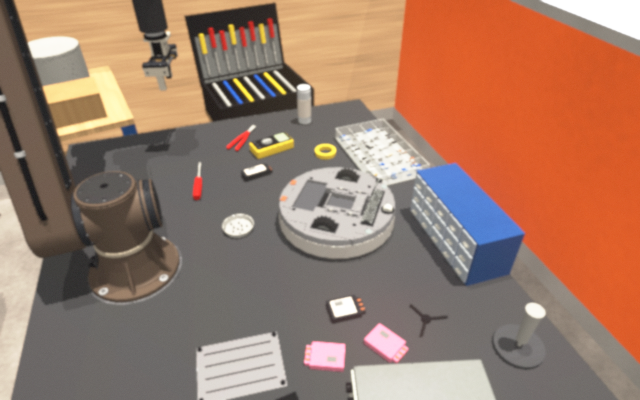

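The two dark packs are at top (422,208) and (233,241). The one at (422,208) looks wider and shorter, so it should be the new battery. The pink ones at (456,192) and (456,234) are look-alikes. I'll confirm with one enlarged mosaic: the pack, the vacuum and the other pack.

Run:
```python
from h import *
a=cv2.imread('pics/top1.png'); 
L=cv2.resize(a[120:245,265:385],None,fx=4,fy=4,interpolation=cv2.INTER_CUBIC)   #480x500
b=cv2.resize(a[185:233,400:445],None,fx=6,fy=6,interpolation=cv2.INTER_CUBIC)[:250,:270]
c=cv2.resize(a[220:262,212:257],None,fx=6,fy=6,interpolation=cv2.INTER_CUBIC)[:250,:270]
b=np.pad(b,((0,250-b.shape[0]),(0,0),(0,0)))
c=np.pad(c,((0,250-c.shape[0]),(0,0),(0,0)))
cv2.imwrite('pics/m1.png',np.hstack([L,np.vstack([b,c])]))
```

```text
(no output)
```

View pics/m1.png

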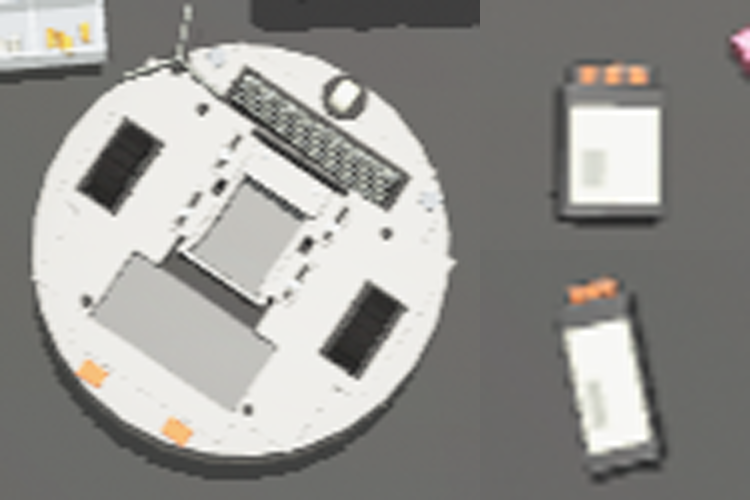

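The crop confirms it: the pack at (422,208) is wide, nose up towards world +x, so it is the new battery. The pack at (233,241) is long and narrow, so it is the old one. The vacuum's insertion direction points up and right in the image. Next I fit the poses.

Run:
```python
from h import *
from scipy.optimize import least_squares
im=load('top1.png')
def px(U,V,s,ox,oy): return np.array([(U+.5)/s-.5+ox,(V+.5)/s-.5+oy])
V=lambda U,W:px(U,W,4,265,120)
mod=[(0,118,104),(0,-118,104),(105,0,90),(-49,70,80),(-115,70,75),(-115,-70,75),(-49,-70,80)]
pix=[V(*p) for p in[(119,165),(366,331),(319,138),(135,252),(90,315),(238,410),(277,348)]]
mod=np.array(mod)/1e3;pix=np.array(pix)
def f(p):
    w=R.from_euler('z',p[2]).apply(mod)+[p[0],p[1],0]
    return (np.stack(proj(im,w),1)-pix).ravel()
s=least_squares(f,[.7,.05,-.6]);x,y,a=s.x;print('vac',x,y,np.degrees(a));print(s.fun.reshape(-1,2).round(1).tolist())
def inv(P): return R.from_euler('z',-a).apply(np.array(P)-[x,y,0])
for n,p,z in[('lipL',(183,250),.074),('lipR',(268,303),.074),('hoodL',(247,178),.084),('hoodR',(305,217),.084),('hoodfL',(252,133),.084),('hoodfR',(345,192),.084)]:
    print(n,(inv(ray(im,*V(*p),z))*1e3).round(1))
# battery
B=lambda U,W:px(U-480,W,6,400,185)
hx=43
mod2=np.array([(31,29,18),(31,-29,18),(-43,-29,18),(-43,29,18),(43,18,6),(43,-18,6)])/1e3
pix2=np.array([B(*p) for p in[(562,88),(663,85),(662,213),(561,215),(577,66),(648,65)]])
def g(p):
    w=R.from_euler('z',p[2]).apply(mod2)+[p[0],p[1],0]
    return (np.stack(proj(im,w),1)-pix2).ravel()
s=least_squares(g,[.6,-.2,0]);print('bat',s.x[:2],np.degrees(s.x[2]),s.fun.round(1))
```

```text
vac 0.580945790437096 0.01350534867477826 -35.53975092776012
[[0.3, -0.9], [0.2, -0.9], [-0.7, 0.4], [0.3, -0.6], [0.0, 0.7], [-1.0, 1.5], [0.9, -0.2]]
lipL [-27.4  39.4  74. ]
lipR [-24.4 -41.4  74. ]
hoodL [48.8 29.  84. ]
hoodR [ 48.8 -27.4  84. ]
hoodfL [81.5 46.3 84. ]
hoodfR [ 83.8 -42.6  84. ]
bat [ 0.49552538 -0.30656931] -2.648316735508855 [-0.1 -0.9  0.5  0.   0.6  0.9 -0.   0.1  0.1 -0.3 -1.1  0.1]
```

```bash
cat >> h.py <<'E'
def plan(x,y,z,yaw=None):
    """turn about tool z (deg), then shift (cm) in turned tool axes"""
    o=ctrl.get_obs(); r=R.from_quat(o['tcp_rot']); p=np.array(o['position'])
    X=r.as_matrix()[:,0]; cur=np.degrees(np.arctan2(X[1],X[0])); t=0
    if yaw is not None:
        t=-(yaw-cur); r=r*R.from_rotvec([0,0,np.radians(t)])
    s=r.inv().apply(np.array([x,y,z])-p)*100
    print('yaw',cur.round(2),'turn',round(t,2),'shift',s.round(2),'len',np.linalg.norm(s).round(1),'rows',np.ceil(np.linalg.norm(s)/6.2))
    return s
VX,VY,VA=0.58095,0.01351,np.radians(-35.54)
def vac(x,y=0): # mm -> world
    c,s=np.cos(VA),np.sin(VA); return VX+(c*x-s*y)/1e3, VY+(s*x+c*y)/1e3
def invac(P):
    return R.from_euler('z',-VA).apply(np.array(P)-[VX,VY,0])*1e3
E
python3 - <<'E'
from h import *
plan(.58,.2,.227,-2.65)
E
```

```text
yaw -13.8 turn -11.15 shift [43.97 43.52 -0.07] len 61.9 rows 10.0
```

Emit:
{"api": "apply_moves", "payload": {"steps": "0 0 0 0 0 -5.6;0 0 0 0 0 -5.55;4.3 4.3 0 0 0 0;4.3 4.3 0 0 0 0;4.3 4.3 0 0 0 0;4.3 4.3 0 0 0 0;4.3 4.3 0 0 0 0;4.3 4.3 0 0 0 0", "gripper": 0}}

```text
t: 1.1
position: [0.4077, 0.3842, 0.2265]
tcp_rot: [1.0, -0.023, -0.0, 0.0]
ft_force: [0.2, 0.3, 0.6]
width: 0.0877
grip_force: 0.0
```

Run:
```python
from h import *
plan(.5,-.05,.2,-2.65)
```

```text
yaw -2.63 turn 0.02 shift [11.23 42.94  2.65] len 44.5 rows 8.0
```

Emit:
{"api": "apply_moves", "payload": {"steps": "1.4 5.4 0 0 0 0;1.4 5.4 0 0 0 0;1.4 5.4 0 0 0 0;1.4 5.4 0 0 0 0;1.4 5.4 0 0 0 0;1.4 5.4 0 0 0 0;1.4 5.4 0 0 0 0;1.4 5.4 0 0 0 0"}}

```text
t: 2.1
position: [0.4987, -0.0526, 0.2266]
tcp_rot: [1.0, -0.023, 0.0, -0.0]
ft_force: [1.3, 0.2, -0.5]
width: 0.0878
grip_force: 0.0
```

Run:
```python
from h import *
plan(.4655,-.305,.08,-2.65)
```

```text
yaw -2.63 turn 0.02 shift [-2.15 25.36 14.65] len 29.4 rows 5.0
```

Emit:
{"api": "apply_moves", "payload": {"steps": "-0.4 5.1 2.5 0 0 0;-0.4 5.1 2.5 0 0 0;-0.4 5.1 2.5 0 0 0;-0.4 5.1 2.5 0 0 0;-0.5 4.96 2.6 0 0 0;0 0 1 0 0 0;0 0 1 0 0 0;0 0 0 0 0 0"}}

```text
t: 3.1
position: [0.466, -0.3022, 0.0802]
tcp_rot: [1.0, -0.022, -0.0, -0.0]
ft_force: [0.1, 1.3, 0.9]
width: 0.0877
grip_force: 0.0
```

Run:
```python
from h import *
im=shot('side','side2.png'); im2=shot('top','top2.png')
a=cv2.imread('pics/side2.png'); b=cv2.imread('pics/top2.png')
print(plan(.4655,-.305,.003,-2.65))
cv2.imwrite('pics/m2.png',np.hstack([cv2.resize(a[240:365,285:385],None,fx=4,fy=4,interpolation=3),cv2.resize(b[150:275,375:475],None,fx=4,fy=4,interpolation=3)]))
```

```text
yaw -2.55 turn 0.1 shift [-0.12  0.26  7.82] len 7.8 rows 2.0
[-0.12240256  0.26365877  7.82373543]
```

View pics/m2.png

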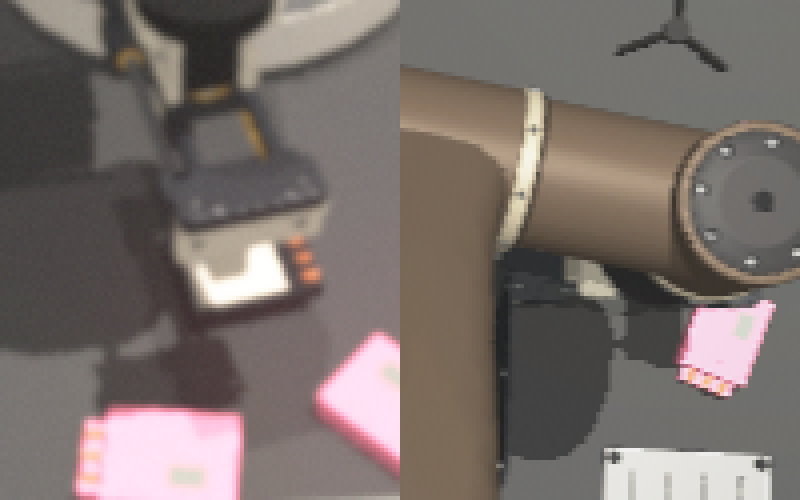

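The side crop shows the open gripper right above the dark pack, which is at about crop (240,275) with its copper nose at (305,260). A pink decoy lies close to the right finger, so I narrow the fingers a little before going down.

Emit:
{"api": "apply_moves", "payload": {"steps": "-0.12 0.26 0 0 0 0;0 0 1.5 0 0 0;0 0 2 0 0 0;0 0 2 0 0 0;0 0 1.5 0 0 0;0 0 0.75 0 0 0;0 0 0 0 0 0", "gripper": 0.14}}

```text
t: 4.08
position: [0.4645, -0.3057, 0.0026]
tcp_rot: [1.0, -0.023, -0.0, -0.0]
ft_force: [-0.3, 0.1, -0.3]
width: 0.0753
grip_force: 0.0
```

Emit:
{"api": "apply_moves", "payload": {"steps": "0 0 0 0 0 0;0 0 0 0 0 0;0 0 0 0 0 0;0 0 0 0 0 0;0 0 0 0 0 0", "gripper": 0.6, "squeeze": 12}}

```text
t: 4.7
position: [0.4651, -0.3059, 0.0036]
tcp_rot: [1.0, -0.023, 0.0, 0.0]
ft_force: [0.2, 1.7, 6.2]
width: 0.0583
grip_force: 12.0
```

Run:
```python
from h import *
a=cv2.imread('pics/top1.png'); b=cv2.imread('pics/side1.png')
A=cv2.resize(a[145:225,285:365],None,fx=5,fy=5,interpolation=2)  #400x400
B=cv2.resize(b[165:245,275:355],None,fx=5,fy=5,interpolation=2)
C=cv2.convertScaleAbs(np.hstack([A,B]),alpha=1.0)
cv2.imwrite('pics/m3.png',C)
```

```text
(no output)
```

View pics/m3.png

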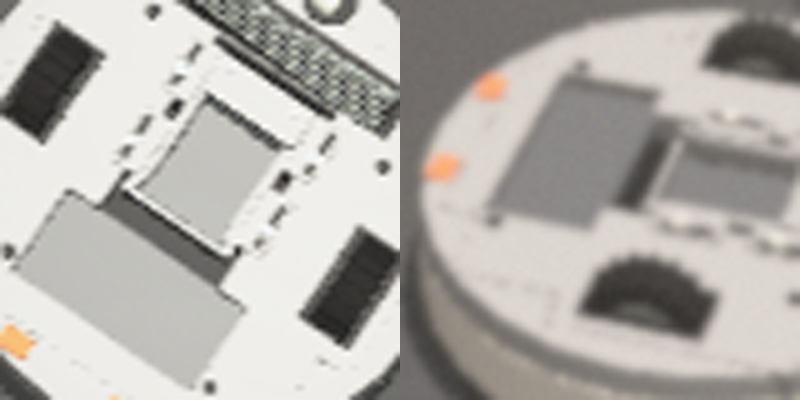

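Emit:
{"api": "apply_moves", "payload": {"steps": "0 0 -1 0 0 0;0 0 -3 0 0 0;0 0 -5 0 0 0;0 0 -5 0 0 0;0 -4 -2 0 0 10;0 -4 0 0 0 10;0 -4 0 0 0 10;0 0 0 0 0 2.9", "squeeze": 25}}

```text
t: 5.7
position: [0.4912, -0.1878, 0.1635]
tcp_rot: [0.952, -0.306, 0.0, -0.0]
ft_force: [-0.8, 0.4, -1.6]
width: 0.0576
grip_force: 25.0
```

The crop shows the bay: groove dark, lip bar from (130,188) to (235,255), pocket opening from (205,98)/(283,150) at the hood, and deck corners (70,192), (12,268), (193,388), (245,310). I'll check the bay's centreline and the cradle offset.

Run:
```python
from h import *
im=load('top1.png'); s2=load('side1.png')
for f,off,l in((im,(285,145),[('deckF',157.5,251,.078),('deckB',102.5,328,.074),('hoodmid',244,124,.084),('hoodL',205,98,.084),('hoodR',283,150,.084),('lipinL',140,190,.074),('lipinR',228,246,.074),('lipoutL',124,187,.074),('lipoutR',228,256,.074)]),
 (s2,(275,165),[('lip top far',670-400,145,.074),('lip top near',650-400,205,.074),('grooveDeck far',655-400,95,.071),('hood far',805-400-5,150,.084),('deckBLnear',490-400,205,.075),('deckFnear',590-400,228,.08),('deckFfar',658-400,93,.075),('deckBfar',572-400,77,.075)])):
    for n,u,v,z in l: print(n,invac(ray(f,(u+.5)/5-.5+off[0],(v+.5)/5-.5+off[1],z)).round(1))
plan(*vac(-85,0),.125,-35.54)
```

```text
deckF [-51.4   0.6  78. ]
deckB [-112.    2.   74.]
hoodmid [47.3  0.6 84. ]
hoodL [47.2 30.9 84. ]
hoodR [ 47.5 -29.6  84. ]
lipinL [-24.6  32.6  74. ]
lipinR [-22.7 -34.8  74. ]
lipoutL [-28.8  42.3  74. ]
lipoutR [-28.1 -38.4  74. ]
lip top far [-32.9  29.3  74. ]
lip top near [-27.4 -27.9  74. ]
grooveDeck far [-57.5  77.9  71. ]
hood far [45.  35.5 84. ]
deckBLnear [-115.2  -57.    75. ]
deckFnear [-51.6 -64.6  80. ]
deckFfar [-54.7  75.3  75. ]
deckBfar [-110.6   75.1   75. ]
yaw -35.61 turn -0.07 shift [-12.9  -21.59   3.86] len 25.4 rows 5.0
```

Emit:
{"api": "apply_moves", "payload": {"steps": "-2.6 -4.3 0.6 0 0 0;-2.6 -4.3 0.6 0 0 0;-2.6 -4.3 0.6 0 0 0;-2.6 -4.3 0.6 0 0 0;-2.6 -4.4 0.6 0 0 0;0 0 0 0 -5 0;0 0 0 0 -5 0;0 0 0 0 0 0"}}

```text
t: 6.7
position: [0.5113, 0.0612, 0.1327]
tcp_rot: [0.948, -0.305, -0.083, -0.027]
ft_force: [-0.8, -0.5, -1.7]
width: 0.0578
grip_force: 25.0
```

Run:
```python
from h import *
o=ctrl.get_obs(); print(R.from_quat(o['tcp_rot']).as_matrix().round(3).tolist(),o['width'],invac(o['position']))
plan(*vac(-88,1.5),.095,-35.54)
a=shot('side','side3.png')['color'][:,:,::-1]; b=shot('top','top3.png')['color'][:,:,::-1]
cv2.imwrite('pics/m4.png',np.hstack([cv2.resize(a[120:240,260:360],None,fx=4,fy=4,interpolation=2),cv2.resize(b[125:245,275:375],None,fx=4,fy=4,interpolation=2)]))
```

```text
[[0.8, -0.583, -0.142], [-0.574, -0.813, 0.101], [-0.174, 0.0, -0.985]] 0.057763057560207616 [-84.37739775  -1.71101483 132.6990167 ]
yaw -35.65 turn -0.11 shift [ 0.3  -0.32  3.78] len 3.8 rows 1.0
```

View pics/m4.png

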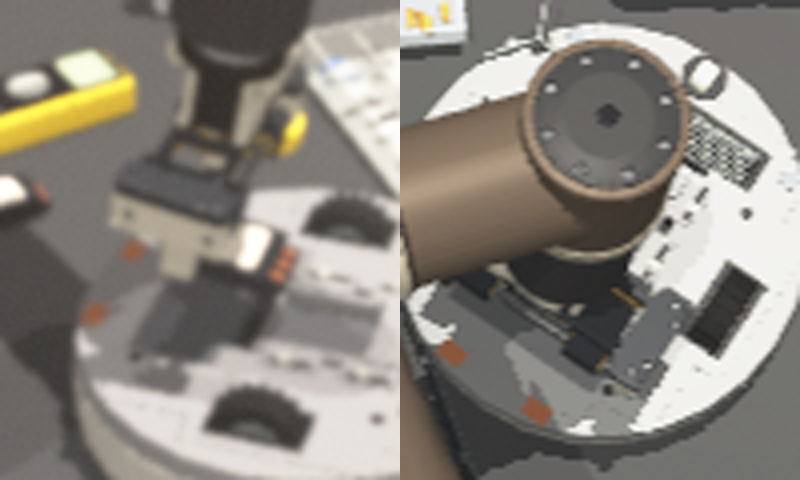

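Run:
```python
from h import *
o=ctrl.get_obs(); r=R.from_quat(o['tcp_rot']); p=np.array(o['position'])
f=load('side3.png'); f2=load('side1.png')
for x in(66,74,82):
  for y in (-18,0,18): print(x,y,[round(float((q-k)*4),0) for q,k in zip(proj(f,p+r.apply([x/1e3,y/1e3,-.002])),(260,120))])
```

```text
66 -18 [287.0, 255.0]
66 0 [279.0, 270.0]
66 18 [272.0, 284.0]
74 -18 [297.0, 259.0]
74 0 [290.0, 273.0]
74 18 [283.0, 288.0]
82 -18 [308.0, 262.0]
82 0 [301.0, 277.0]
82 18 [293.0, 292.0]
```

Emit:
{"api": "apply_moves", "payload": {"steps": "0.3 -0.3 1.3 0 0 0;0 0 1.2 0 0 0;0 0 1.0 0 0 0;0 0 0.2 0 0 0;0 0 0 0 0 0"}}

```text
t: 7.42
position: [0.5095, 0.066, 0.096]
tcp_rot: [0.949, -0.304, -0.083, -0.026]
ft_force: [0.6, -0.5, -1.7]
width: 0.0577
grip_force: 25.0
```

Emit:
{"api": "apply_moves", "payload": {"steps": "0.7 0 0 0 0 0;0.7 0 0 0 0 0;0.7 0 0 0 0 0;0.7 0 0 0 0 0;0 0 0 0 0 0"}}

```text
t: 8.05
position: [0.5322, 0.0495, 0.091]
tcp_rot: [0.949, -0.304, -0.083, -0.026]
ft_force: [-0.5, -0.3, -2.0]
width: 0.0576
grip_force: 25.0
```

Run:
```python
from h import *
o=ctrl.get_obs(); r=R.from_quat(o['tcp_rot']); p=np.array(o['position'])
print(invac(p),'nose',invac(p+r.apply([.074,0,.0035])),'tail',invac(p+r.apply([-.012,0,.0035])),o['ft_force'])
b=shot('side','side4.png')['color'][:,:,::-1]
cv2.imwrite('pics/m5.png',cv2.resize(b[155:225,280:380],None,fx=8,fy=8,interpolation=2))
```

```text
[-60.5610502    0.94127881  90.95126251] nose [11.70431868  0.87865587 74.64290453] tail [-72.98672637   0.95061041  89.59020236] [-0.52661869 -0.26734444 -2.04520246]
```

View pics/m5.png

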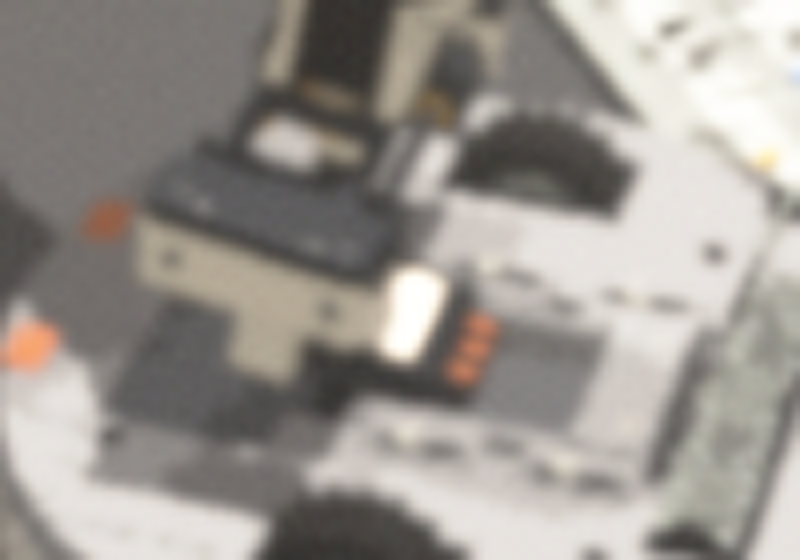

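The side crop shows the pack over the pocket: copper nose at (470,350), hood edge at about (600,350), and the near finger about 11 mm short of the cradle ear at (345,410). I advance 8 mm, then lower gently.

Emit:
{"api": "apply_moves", "payload": {"steps": "0.4 0 0 0 0 0;0.4 0 0 0 0 0;0 0 0.25 0 0 0;0 0 0.25 0 0 0;0 0 0.2 0 0 0;0 0 0 0 0 0"}}

```text
t: 8.85
position: [0.5372, 0.0461, 0.083]
tcp_rot: [0.949, -0.304, -0.083, -0.027]
ft_force: [-0.5, -0.5, -1.9]
width: 0.0577
grip_force: 25.0
```

Emit:
{"api": "apply_moves", "payload": {"steps": "0 0 0.1 0 0 0;0 0 0.1 0 0 0;0 0 0 0 0 0"}}

```text
t: 9.22
position: [0.5372, 0.0463, 0.0821]
tcp_rot: [0.949, -0.304, -0.083, -0.027]
ft_force: [-3.4, -0.4, 7.6]
width: 0.0575
grip_force: 25.0
```

Emit:
{"api": "apply_moves", "payload": {"steps": "0 0 -0.05 0 0 0;0 0 0 0 0 0;0 0 0 0 0 0;0 0 0 0 0 0", "gripper": 0.15}}

```text
t: 9.72
position: [0.5371, 0.0462, 0.0813]
tcp_rot: [0.949, -0.304, -0.083, -0.027]
ft_force: [0.5, -0.7, 0.0]
width: 0.0746
grip_force: 0.0
```

Emit:
{"api": "apply_moves", "payload": {"steps": "0 0 -1 0 0 0;0 0 -2 0 0 0;0 0 -2.5 0 0 0;-3 0 0 0 5 0;-3 0 0 0 5 0;0 0 0 0 0 0"}}

```text
t: 10.48
position: [0.494, 0.0761, 0.1445]
tcp_rot: [0.953, -0.303, 0.001, -0.0]
ft_force: [1.3, -0.0, 0.2]
width: 0.0746
grip_force: 0.0
```

Run:
```python
from h import *
o=ctrl.get_obs(); print(invac(o['position']),o['width'],R.from_quat(o['tcp_rot']).as_matrix().round(3).tolist())
b=shot('side','side5.png')['color'][:,:,::-1]
cv2.imwrite('pics/m6.png',cv2.resize(b[155:225,280:380],None,fx=8,fy=8,interpolation=2))
```

```text
[-107.10937539    0.36940815  144.47370919] 0.07457903405512947 [[0.816, -0.578, 0.001], [-0.578, -0.816, -0.0], [0.001, -0.001, -1.0]]
```

View pics/m6.png

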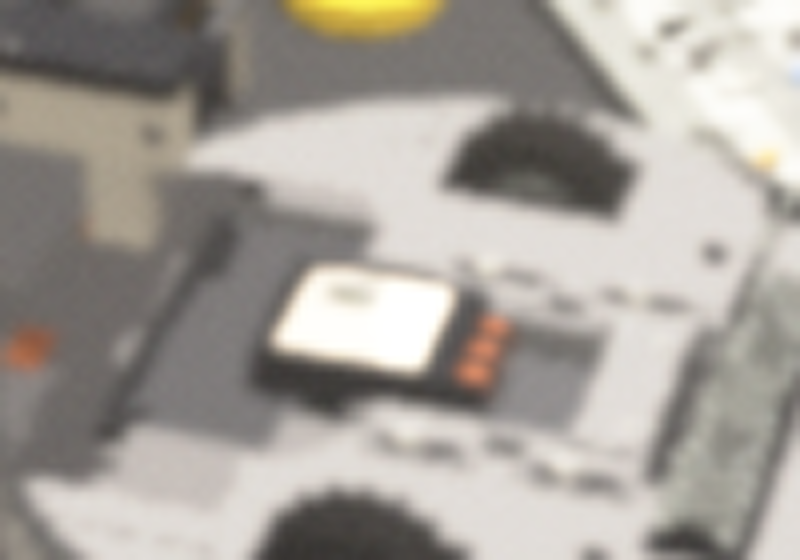

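The pack rests nose down over the lip at (380,330), straight between the ears. I close the fingers and come down behind the tail, at vacuum x = -90.

Emit:
{"api": "apply_moves", "payload": {"steps": "1.7 0 1.5 0 0 0;0 0 1.5 0 0 0;0 0 1.5 0 0 0;0 0 1.4 0 0 0;0 0 0.5 0 0 0;0 0 0 0 0 0;0 0 0 0 0 0", "gripper": 1, "squeeze": 10}}

```text
t: 11.4
position: [0.5107, 0.0655, 0.08]
tcp_rot: [0.952, -0.305, 0.0, -0.0]
ft_force: [-0.4, 0.4, 0.2]
width: 0.0098
grip_force: 0.0
```

Run:
```python
from h import *
o=ctrl.get_obs(); print(invac(o['position']),o['width'],o['ft_force'])
```

```text
[-87.41422126   1.50436604  79.97628955] 0.009828711871724547 [-0.41230272  0.37260433  0.23940314]
```

Emit:
{"api": "apply_moves", "payload": {"steps": "0.4 0 0 0 0 0;0.4 0 0 0 0 0;0.4 0 0 0 0 0;0.4 0 0 0 0 0;0.3 0 0 0 0 0;0.3 0 0 0 0 0"}}

```text
t: 12.15
position: [0.5284, 0.0524, 0.0795]
tcp_rot: [0.952, -0.305, -0.0, 0.0]
ft_force: [-0.6, -0.1, 1.2]
width: 0.0005
grip_force: 0.7
```

Emit:
{"api": "apply_moves", "payload": {"steps": "0.2 0 0 0 0 0;0.2 0 0 0 0 0;0.2 0 0 0 0 0"}}

```text
t: 12.52
position: [0.5331, 0.0489, 0.0794]
tcp_rot: [0.952, -0.305, -0.0, 0.0]
ft_force: [-1.0, 0.8, 0.3]
width: 0.0007
grip_force: 0.4
```

Emit:
{"api": "apply_moves", "payload": {"steps": "0.2 0 0 0 0 0;0.2 0 0 0 0 0;0.2 0 0 0 0 0"}}

```text
t: 12.9
position: [0.5381, 0.0455, 0.0795]
tcp_rot: [0.952, -0.305, 0.0, -0.0]
ft_force: [-1.2, -0.3, -0.9]
width: 0.0004
grip_force: 0.4
```

Run:
```python
from h import *
o=ctrl.get_obs(); print(invac(o['position']),o['width'],R.from_euler('z',-VA).apply(o['ft_force']))
b=shot('side','side6.png')['color'][:,:,::-1]
cv2.imwrite('pics/m7.png',cv2.resize(b[155:225,280:380],None,fx=8,fy=8,interpolation=2))
```

```text
[-53.43341376   1.11742531  79.4653321 ] 0.00040284285238703687 [-0.78392404 -0.9074476  -0.89129993]
```

View pics/m7.png

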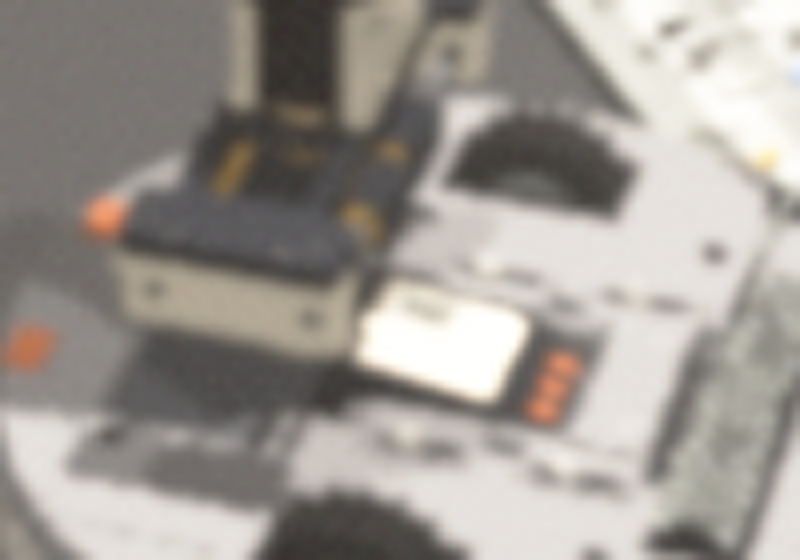

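The pack has slid about 21 mm, stays straight, and its copper nose at (552,385) is near the hood edge at (600,350). Push forces are about 1 N, so I keep going.

Emit:
{"api": "apply_moves", "payload": {"steps": "0.2 0 0 0 0 0;0.2 0 0 0 0 0;0 0 0 0 0 0"}}

```text
t: 13.32
position: [0.5415, 0.0431, 0.0795]
tcp_rot: [0.952, -0.305, 0.0, -0.0]
ft_force: [0.9, 0.7, -0.2]
width: 0.0007
grip_force: 0.0
```

Emit:
{"api": "apply_moves", "payload": {"steps": "0.2 0 0 0 0 0;0.2 0 0 0 0 0;0 0 0 0 0 0"}}

```text
t: 13.7
position: [0.5447, 0.0408, 0.0795]
tcp_rot: [0.952, -0.305, 0.0, -0.0]
ft_force: [0.4, 0.8, -0.5]
width: 0.0005
grip_force: 0.0
```

Emit:
{"api": "apply_moves", "payload": {"steps": "0.15 0 0 0 0 0;0 0 0 0 0 0"}}

```text
t: 13.95
position: [0.5458, 0.0399, 0.0795]
tcp_rot: [0.952, -0.305, 0.0, 0.0]
ft_force: [-0.5, -0.3, -0.1]
width: 0.0003
grip_force: 0.1
```

Emit:
{"api": "apply_moves", "payload": {"steps": "0.15 0 0 0 0 0;0 0 0 0 0 0"}}

```text
t: 14.2
position: [0.547, 0.0391, 0.0795]
tcp_rot: [0.952, -0.305, 0.0, 0.0]
ft_force: [0.0, 0.8, -1.1]
width: 0.0003
grip_force: 0.1
```

Emit:
{"api": "apply_moves", "payload": {"steps": "0.15 0 0 0 0 0;0 0 0 0 0 0"}}

```text
t: 14.45
position: [0.5483, 0.0382, 0.0795]
tcp_rot: [0.952, -0.305, 0.0, -0.0]
ft_force: [-0.4, -0.7, -0.5]
width: 0.0002
grip_force: 0.1
```

Emit:
{"api": "apply_moves", "payload": {"steps": "0.15 0 0 0 0 0;0 0 0 0 0 0"}}

```text
t: 14.7
position: [0.5495, 0.0374, 0.0795]
tcp_rot: [0.952, -0.305, 0.0, -0.0]
ft_force: [-0.6, 0.4, -0.7]
width: 0.0007
grip_force: 0.1
```

Emit:
{"api": "apply_moves", "payload": {"steps": "0.1 0 0 0 0 0;0 0 0 0 0 0"}}

```text
t: 14.95
position: [0.55, 0.0368, 0.0794]
tcp_rot: [0.952, -0.305, -0.0, 0.0]
ft_force: [-2.0, 1.5, 0.5]
width: 0.0001
grip_force: 1.2
```

Emit:
{"api": "apply_moves", "payload": {"steps": "0.1 0 0 0 0 0;0 0 0 0 0 0"}}

```text
t: 15.2
position: [0.5508, 0.0362, 0.0793]
tcp_rot: [0.952, -0.305, -0.0, 0.0]
ft_force: [-2.0, 1.5, -0.5]
width: 0.0003
grip_force: 1.5
```

Run:
```python
from h import *
for i in range(1):
    o=ctrl.get_obs(); print(invac(o['position']),R.from_euler('z',-VA).apply(o['ft_force']))
```

```text
[-37.74823644   0.95667193  79.30296117] [-2.52789072  0.03100776 -0.49396373]
```

Contact with the spring was felt at TCP x ≈ -38.7. About 3 mm more is needed.

Emit:
{"api": "apply_moves", "payload": {"steps": "0.1 0 0 0 0 0;0 0 0 0 0 0"}}

```text
t: 15.45
position: [0.5517, 0.0356, 0.0793]
tcp_rot: [0.952, -0.305, -0.0, 0.0]
ft_force: [-2.3, 2.9, -0.8]
width: 0.0006
grip_force: 1.7
```

Emit:
{"api": "apply_moves", "payload": {"steps": "0.08 0 0 0 0 0;0 0 0 0 0 0"}}

```text
t: 15.7
position: [0.5524, 0.0351, 0.0794]
tcp_rot: [0.952, -0.305, -0.0, 0.0]
ft_force: [-3.3, 3.1, -0.8]
width: 0.0005
grip_force: 1.8
```

Emit:
{"api": "apply_moves", "payload": {"steps": "0.06 0 0 0 0 0;0 0 0 0 0 0"}}

```text
t: 15.95
position: [0.5529, 0.0348, 0.0794]
tcp_rot: [0.952, -0.305, -0.0, 0.0]
ft_force: [-3.5, 2.8, -0.1]
width: 0.0003
grip_force: 2.0
```

Emit:
{"api": "apply_moves", "payload": {"steps": "0.05 0 0 0 0 0;0 0 0 0 0 0"}}

```text
t: 16.2
position: [0.5533, 0.0345, 0.0794]
tcp_rot: [0.952, -0.305, -0.0, 0.0]
ft_force: [-3.9, 3.3, -0.9]
width: 0.0005
grip_force: 2.2
```

Run:
```python
from h import *
o=ctrl.get_obs(); print(invac(o['position']),R.from_euler('z',-VA).apply(o['ft_force']))
b=shot('side','side7.png')['color'][:,:,::-1]
cv2.imwrite('pics/m8.png',cv2.resize(b[155:225,280:380],None,fx=8,fy=8,interpolation=2))
```

```text
[-34.69968133   1.06590436  79.44884772] [-5.11635233  0.37468585 -0.88762604]
```

View pics/m8.png

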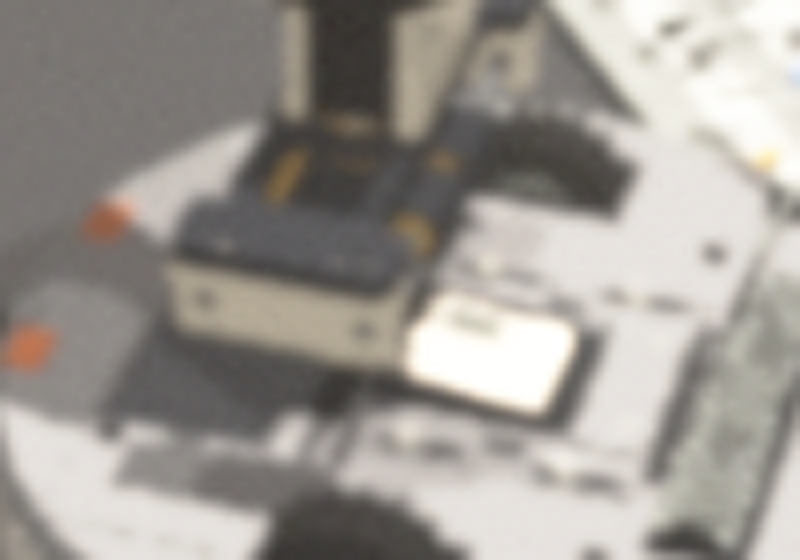

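The tongue is fully under the hood; only the label shows, at (495,355). Force is 5 N and the tail is still on the lip edge. A touch further, dragging down.

Emit:
{"api": "apply_moves", "payload": {"steps": "0.04 0 0.1 0 0 0;0 0 0.1 0 0 0;0.02 0 0.1 0 0 0;0 0 0 0 0 0"}}

```text
t: 16.75
position: [0.5536, 0.0342, 0.0762]
tcp_rot: [0.952, -0.305, -0.0, 0.0]
ft_force: [-4.3, 3.2, -0.9]
width: 0.0004
grip_force: 2.7
```

Run:
```python
from h import *
o=ctrl.get_obs(); print(invac(o['position']),R.from_euler('z',-VA).apply(o['ft_force']),o['ft_torque'])
```

```text
[-34.26866416   0.96654447  76.21502408] [-5.37490812  0.14889684 -0.9054928 ] [1.29035612 1.65526422 0.01759132]
```

Emit:
{"api": "apply_moves", "payload": {"steps": "-0.08 0 0 0 0 0;-0.08 0 0 0 0 0;0 0 0 0 0 0"}}

```text
t: 17.12
position: [0.5528, 0.0351, 0.0766]
tcp_rot: [0.952, -0.305, 0.0, -0.0]
ft_force: [-1.7, 1.2, -1.2]
width: 0.0003
grip_force: 1.0
```

Run:
```python
from h import *
o=ctrl.get_obs(); print(invac(o['position']),R.from_euler('z',-VA).apply(o['ft_force']))
```

```text
[-35.45157671   1.1852228   76.55563074] [-2.11233936  0.00234991 -1.16909486]
```

Emit:
{"api": "apply_moves", "payload": {"steps": "-0.03 0 -0.5 0 0 0;0.1 0 0 0 0 0;0.1 0 0 0 0 0;0.05 0 0 0 0 0;0 0 0 0 0 0"}}

```text
t: 17.75
position: [0.5538, 0.0341, 0.0813]
tcp_rot: [0.952, -0.305, -0.0, -0.0]
ft_force: [-3.4, 3.1, 0.3]
width: 0.0007
grip_force: 2.7
```

Emit:
{"api": "apply_moves", "payload": {"steps": "0.05 0 0.05 0 0 0;0 0 0.05 0 0 0;0 0 0 0 0 0"}}

```text
t: 18.12
position: [0.5538, 0.034, 0.0801]
tcp_rot: [0.952, -0.305, -0.001, -0.0]
ft_force: [-5.1, 4.3, 1.2]
width: 0.0005
grip_force: 3.7
```

Run:
```python
from h import *
o=ctrl.get_obs(); print(invac(o['position']),R.from_euler('z',-VA).apply(o['ft_force']))
```

```text
[-33.99929631   0.90900831  80.10268102] [-6.69206531  0.51748914  1.17076468]
```

Emit:
{"api": "apply_moves", "payload": {"steps": "0 0 0.1 0 0 0;0 0 0.1 0 0 0;0 0 0.1 0 0 0;0 0 0 0 0 0"}}

```text
t: 18.62
position: [0.5535, 0.0341, 0.0769]
tcp_rot: [0.952, -0.305, -0.001, -0.0]
ft_force: [-6.4, 6.7, 0.7]
width: 0.0002
grip_force: 4.4
```

Run:
```python
from h import *
o=ctrl.get_obs(); print(invac(o['position']),R.from_euler('z',-VA).apply(o['ft_force']))
b=shot('side','side8.png')['color'][:,:,::-1]; a=load('side7.png')['color'][:,:,::-1]
A=[cv2.resize(x[180:220,318:368],None,fx=7,fy=7,interpolation=2) for x in(a,b)]
cv2.imwrite('pics/m9.png',np.hstack(A))
```

```text
[-34.30849254   0.8149326   76.91443898] [-9.14891577  1.74677062  0.71914661]
```

View pics/m9.png

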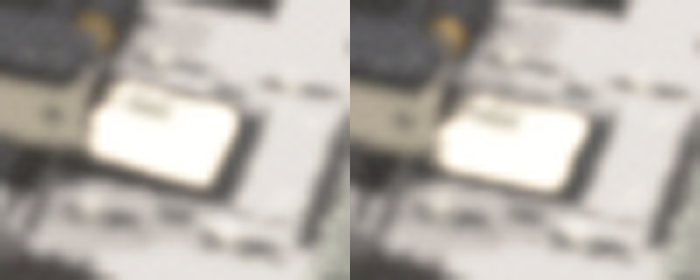

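The right crop (now) against the left (before): the tail corner of the label went from y=152 to y=178 while the ears stayed put, so the tail has dropped behind the lip. I back off, then press lightly on top.

Emit:
{"api": "apply_moves", "payload": {"steps": "-0.1 0 0 0 0 0;-0.2 0 0 0 0 0;-0.7 0 0 0 0 0;0 0 -1 0 0 0;0 0 -1.5 0 0 0;2 0 0 0 0 0;1.7 0 0 0 0 0;0 0 0 0 0 0"}}

```text
t: 19.68
position: [0.5778, 0.0167, 0.1019]
tcp_rot: [0.952, -0.306, -0.0, 0.0]
ft_force: [-0.3, 0.7, -0.2]
width: 0.0004
grip_force: 0.0
```

Run:
```python
from h import *
o=ctrl.get_obs(); print(invac(o['position']),R.from_euler('z',-VA).apply(o['ft_force']))
```

```text
[ -4.45534449   0.75672819 101.89898021] [-0.6517567   0.44391656 -0.18222927]
```

Emit:
{"api": "apply_moves", "payload": {"steps": "-0.4 0 0.7 0 0 0;0 0 0.7 0 0 0;0 0 0.3 0 0 0;0 0 0 0 0 0"}}

```text
t: 20.18
position: [0.5732, 0.0203, 0.0851]
tcp_rot: [0.952, -0.305, -0.0, 0.0]
ft_force: [-0.3, 0.2, -0.5]
width: 0.0004
grip_force: 0.0
```

Emit:
{"api": "apply_moves", "payload": {"steps": "0 0 0.1 0 0 0;0 0 0.1 0 0 0;0 0 0 0 0 0"}}

```text
t: 20.55
position: [0.5736, 0.0202, 0.0836]
tcp_rot: [0.952, -0.305, 0.0, -0.0]
ft_force: [0.1, -0.5, 0.1]
width: 0.0006
grip_force: 0.0
```

Emit:
{"api": "apply_moves", "payload": {"steps": "0 0 0.1 0 0 0;0 0 0 0 0 0"}}

```text
t: 20.8
position: [0.5735, 0.0202, 0.0825]
tcp_rot: [0.952, -0.305, 0.0, -0.0]
ft_force: [-0.2, 0.2, 0.0]
width: 0.0004
grip_force: 0.1
```

Emit:
{"api": "apply_moves", "payload": {"steps": "0 0 0.08 0 0 0;0 0 0 0 0 0"}}

```text
t: 21.05
position: [0.5735, 0.0202, 0.0823]
tcp_rot: [0.952, -0.305, 0.0, -0.0]
ft_force: [-2.1, 0.4, 6.3]
width: 0.0006
grip_force: 3.1
```

Emit:
{"api": "apply_moves", "payload": {"steps": "0 0 0.04 0 0 0;0 0 0 0 0 0"}}

```text
t: 21.3
position: [0.5736, 0.0202, 0.0822]
tcp_rot: [0.952, -0.305, 0.0, -0.0]
ft_force: [-2.6, 0.7, 8.8]
width: 0.0005
grip_force: 4.6
```

Firm contact at 82.2 mm, which matches the seated height. I retreat and take a final look.

Emit:
{"api": "apply_moves", "payload": {"steps": "0 0 -0.5 0 0 0;0 0 -2 0 0 0;0 0 -4 0 0 0;-3 0 -4 0 0 0;-5 0 -2 0 0 0;-5 0 0 0 0 0;0 0 0 0 0 0;0 0 0 0 0 0"}}

```text
t: 22.3
position: [0.468, 0.096, 0.2066]
tcp_rot: [0.952, -0.305, 0.0, -0.0]
ft_force: [-0.2, -0.9, 0.0]
width: 0.0004
grip_force: 0.0
```

Run:
```python
from h import *
b=shot('side','side9.png')['color'][:,:,::-1]; print(ctrl.get_obs()['ft_force'])
cv2.imwrite('pics/m10.png',cv2.resize(b[165:225,300:380],None,fx=10,fy=10,interpolation=2))
```

```text
[-0.54377708  0.30192127  0.43489986]
```

View pics/m10.png

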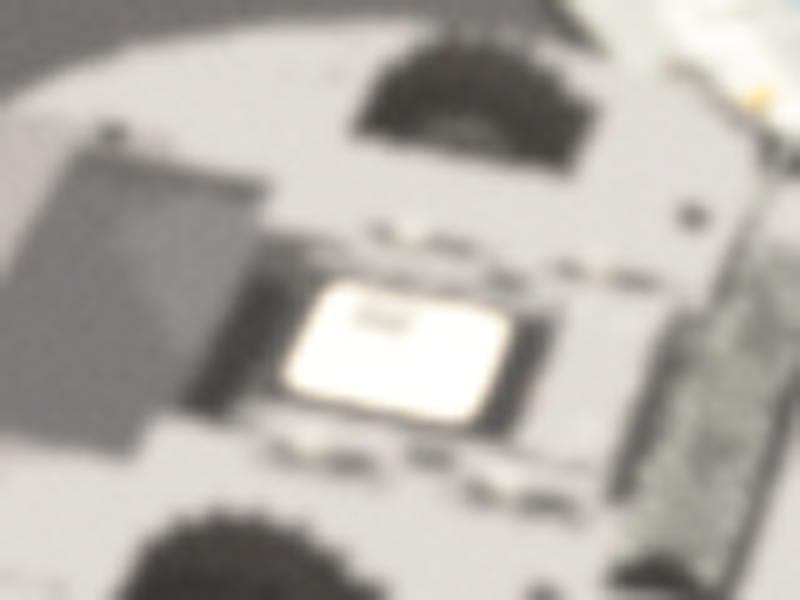

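The pack lies flat in the pocket at (400,350): tongue under the hood at (540,370), and the lip showing as a light strip at (255,350) behind its tail.

```bash
python3 -c "
from cell import ctrl
print(ctrl.close_job())"
```

```text
the job is handed in; nothing more can be done
None
```

The new battery is fitted: its nose is under the contact hood, its tail has dropped behind the lip, and it lies flat in the bay (top measured at about 82 mm, the seated height). The job was handed in after about 22 s, with pushing and pressing forces of about 9 N at most in the readings.

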